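Close up the sweet case

ROBOT

A 6-joint arm with a two-finger parallel gripper is mounted at the origin on the work surface. World frame = base frame: x ahead of the robot, y to its left, z up, the work surface at z = 0. Lengths are in m, angles in rad, forces in N, time in s.
With the tool pointing down it reaches from about 0.25 to 0.85 m from the base axis. Payload 12.5 kg.
Tool frame: the origin (TCP) lies on the centre line of the jaws, within the pads' length; the fingertips stand arm.tip_extent ahead of it and the grasp point (between the pads) lies 5 mm behind it (arm.tip_extent is the distance from the TCP to the fingertips, in m); z points along the fingers, y is the line along which they close (so a half turn about z gives the same grasp; the last joint's range is limited). The gripper opens to 93 mm and grips with 3 to 60 N. Pads are 15 mm wide; open, the fingers measure 128 mm over their backs; the gripper's body (75 mm by 188 mm) begins 65 mm behind the grasp point.
Start: joints at [-1.277, 0.351, 1.652, -0, 1.139, -0.085], TCP at [0.203, -0.511, 0.233] pointing down, gripper open.
Joint ranges: [-2.75, 2.75], [-0.79, 2.1], [0.01, 2.65], [-1.57, 4.71], [0.07, 3.14], [-2.87, 2.87]. Speed limits (rad/s): [2.22, 2.22, 2.79, 3.14, 3.14, 3.14].

INTERFACE

Orientations are given as a rotation vector (axis times angle).
In Python, from plant import arm gives the robot as it stands.
- The arm moves only by the tool drive_tool, never from a script. Its argument "targets" is one flat list of numbers, 7 for each row, row after row: the turn, a rotation vector about the tool's x, y, z in rad, then the shift along the tool's x, y, z in m, then the opening, from 0 (shut) to 1 (fully open). In form: [ax, ay, az, dx, dy, dz, hand, ax, ay, az, dx, dy, dz, hand, ...]. A call has 1 to 12 rows; each row is the pose to reach, as a shift and turn from the pose commanded when the call began, along the tool's axes at that moment; what a row does not reach only later rows make up. A row lasts 1/10 s, in which the tool goes at most 50 mm and 8.59 degrees, less where a joint would pass 70% of its speed; a pose out of reach is approached as far as the arm can. A call with a gripper value outside its range is refused whole. The fingers move at their own pace and stop on an object; "grip_force" is the grip in N (left out, the last holds). Time passes only in rows, so rows that repeat a pose let the fingers close. It gives the time, the measured TCP pose, the force, the opening and the grip force at its end, in the units of the state.
- arm.get_obs(): the state, without advancing time (a new reading comes with each control period).
- arm.get_image(name): name is "scene" or "top" or "wrist"; returns the picture (420x560x3 uint8, blue, green, red); there is no depth.
- arm.calibration(name): a dict with "intrinsics" (3x3 intrinsics, pixels), "distortion" ([k1, k2, p1, p2, k3] as OpenCV has them; the pictures are not rectified), "rvec" (rotation vector, rad) and "tvec" (3), from world to camera coordinates, as OpenCV has them. Camera axes: x right, y down, z forward; pixel columns grow to the right and rows downward; lengths in m; the calibration is good to about 2 mm. A picture is of the moment at which its call begins: read the wrist's pose just before it. calibration takes no time and is no camera call; for the wrist camera it gives the pose at the moment of the call.
- arm.hand_in(): hands the job in; it is judged then, once.
The state is a dict: "clock": time; "joints": joint angles; "qd": joint speeds; "joint_efforts": joint torques, N m; "tcp_pos": TCP position; "tcp_rot": TCP orientation; "ft_force": force on the tool from outside, world axes, zero at the start; "ft_torque": the same for the moment, N m; "grip_width": finger opening in m; "grasp_force": force on a finger pad.
Only numpy, scipy, OpenCV 4.12 (cv2) and the standard library are available. Lean on these libraries where they do the work, as an engineer would, in place of code of your own. Each camera call takes 0.05 s, during which the arm holds its last target. There are 200 camera calls.

TASK

Close up the wooden sweet case on the counter: first swing its lowered front flap up until it stands flush in the case front, then lower the open lid gently onto the case, holding it all the way down because it slams if let go. Once it is shut, press the brass catch on its front rail all the way in to lock it, then let go, leaving the things around the case where they stand.

Things in the scene. Friction and masses are not known exactly. Their poses are not given: they have to be found in the camera images.
- case: light wooden display case with white and tan sweets in it, fixed to the counter, 220 (its x) x 260 (its y) x 100 high; origin: centre of its footprint on the counter; its x points from the front (flap side, towards the robot) to the back (lid hinge).
- lamp_edge (a point): middle of the lower front edge of a fixed aluminium lamp bar, 16 deep, 360 wide, 24 high, that runs across above the back of the case on two steel posts (own x 125, y +-160 mm of the case): underside 427 above the counter, front edge at own x = 62. A gripper pointing straight down at the open lid's tab runs into it; one leaning back towards the front of the case by 35 to 45 degrees clears it.
- lid (a joint): lid angle, rad: 0 shut, about 1.3 as it stands open (almost upright). Wooden frame with a clear pane, 210 x 260 x 12 mm, about 0.35 kg, hinged along the far top edge of the case; shut, its top face is 113 mm above the counter. Hinge friction holds it only when nearly upright; below about 1 rad it falls. Closing faster than 2 rad/s is a slam.
- lid_hinge (a point): middle of the lid's hinge line, at own x = 100 mm of the case, 107 mm above the counter; the hinge line runs along the case's y
- lid_grip (a point): point to grip on the red tab that sticks out of the middle of the lid's free edge, in the plane of the lid: tab 22 mm wide (along the case's y), 10 mm thick, standing out 37 mm; this point is 232 mm from the hinge line, 15 mm in from the tab's end
- catch (a joint): travel of the catch, m: 0 standing out (open), 0.006 pressed all the way in (locked); stiff, takes about 8 N, stays where it is left. Press it in only when the lid is shut.
- catch_top (a point): middle of the top face of the catch, a round brass button 30 mm wide in a dark ring on the lid's darker front rail (45 mm deep, 260 wide), 187.5 mm from the hinge line; 9 mm above the rail when out, 3 mm when in; with the lid shut and the catch out it is 122 above the counter. It is pressed at right angles to the lid
- flap (a joint): angle of the front flap, rad: 0 upright and flush in the case front, about 1 as it starts, leaning out towards the robot; stiff hinge, stays where it is left
- flap_hinge (a point): middle of the flap's hinge line along its lower edge, at own x = -106 mm of the case, 32 mm above the counter
- flap_top (a point): middle of the flap's free (upper) edge, 66 mm from its hinge; flap 228 mm wide, 8 mm thick, dark stripe along this edge
- teacup: blue teacup, 72 wide, 70 high, standing near the case; origin: centre of its underside; leave it alone
- jar: amber jar with a red cap, 68 wide, 100 high, standing near the case; origin: centre of its underside; leave it alone
- carton: green carton, 70 x 70 x 60 high, standing near the case; origin: centre of its underside; leave it alone

How it is judged:
By the outcome, as a careful person would: the job done as asked, in the order asked, and still so for the second after the job is handed in, with the robot touching nothing.
It also fails if it takes over 61 s, if anything falls off the work surface, if the arm or the gripper's body presses on something with over 40 N, if the wrist force passes 120 N, or if a joint passes its speed limit or range.

## Working session

There is one attempt and no reset: what is moved stays moved. The work goes in short steps, Python scripts to look and compute and a tool call to move; the robot and the scene stay as the last step left them, time stands still between calls to the robot, and variables do not carry over. Pictures are saved under pics/ and viewed, at most 10 in all, crops included, and the job is handed in when it is done.

Besides the shell and the picture viewer there is one more tool, called after "Emit:" as a command line: name --argument value ..., lists and objects as JSON in quotes. drive_tool: Moves the arm, as the interface text tells. Its arguments: {"type":"object","properties":{"targets":{"type":"array"},"grip_force":{"type":"number"}},"required":["targets"]}

```bash
ls; mkdir -p pics; python3 - <<'E'
from plant import arm
import cv2
print(arm.tip_extent, arm.get_obs())
for n in("scene","top"):
    cv2.imwrite(f"pics/{n}0.png",arm.get_image(n)); c=arm.calibration(n); print(n,c)
E
```

```text
pics
0.014 {'clock': 0.0, 'joints': array([-1.27657534e+00,  3.51227415e-01,  1.65243607e+00,  9.03209745e-06,
        1.13912149e+00, -8.46389198e-02]), 'qd': array([-0.00068854,  0.00214436,  0.00051392,  0.00116606,  0.0008605 ,
       -0.00033471]), 'joint_efforts': array([-1.54166260e-03, -4.97331369e+01, -2.85255629e+01,  6.98234816e-02,
        2.56638962e-02, -1.07564476e-04]), 'tcp_pos': array([ 0.2033307 , -0.51066876,  0.23210171]), 'tcp_rot': array([-3.08423071e+00, -5.91329715e-01,  1.83022644e-04]), 'ft_force': array([-0.53012875, -0.6500038 , -0.5258559 ]), 'ft_torque': array([ 0.02611144, -0.04009718,  0.00462633]), 'grasp_force': 0.0, 'grip_width': 0.09301917820180033}
scene {'intrinsics': array([[394.14883003,   0.        , 283.82890508],
       [  0.        , 394.14883003, 210.16173733],
       [  0.        ,   0.        ,   1.        ]]), 'distortion': array([-0.08888982,  0.        ,  0.        ,  0.        ,  0.        ]), 'rvec': array([ 2.71886486, -0.04666193,  0.0059568 ]), 'tvec': array([-0.60840479,  0.16755855,  1.20291853])}
top {'intrinsics': array([[424.85082475,   0.        , 281.85881763],
       [  0.        , 424.85082475, 210.05482502],
       [  0.        ,   0.        ,   1.        ]]), 'distortion': array([-0.0603983,  0.       ,  0.       ,  0.       ,  0.       ]), 'rvec': array([ 2.16410418, -2.16887541,  0.06779603]), 'tvec': array([0.04767605, 0.64394623, 1.12954204])}
```

View pics/scene0.png

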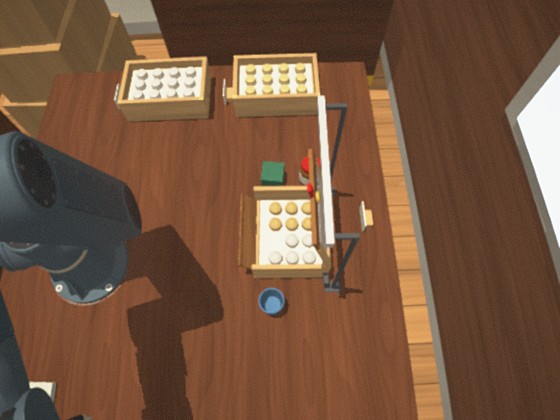

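View pics/top0.png

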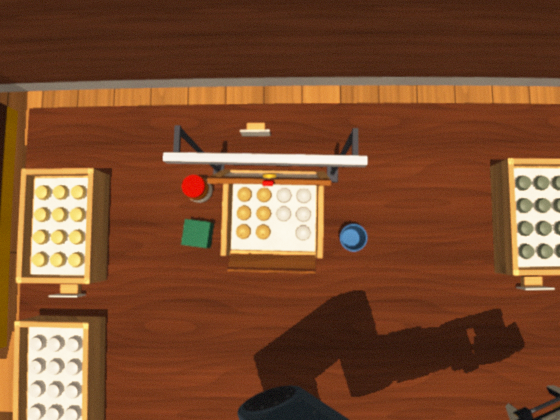

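The scene view shows the case at about (287,230), the lamp bar at about x=325 and the flap at about x=247. In the top view the case spans (222–325,180–255), the red tab is at (268,182) and the lamp bar runs along row 160. I'll enlarge both.

```bash
python3 - <<'E'
import cv2,numpy as np
a=cv2.imread("pics/top0.png")[145:285,150:380]; b=cv2.imread("pics/scene0.png")[90:320,225:365]
a=cv2.resize(a,None,fx=3.4,fy=3.4,interpolation=cv2.INTER_CUBIC)
cv2.imwrite("pics/topz.png",a)
b=cv2.resize(b,None,fx=2.6,fy=2.6,interpolation=cv2.INTER_CUBIC); print(a.shape,b.shape)
cv2.imwrite("pics/scz.png",b)
E
```

```text
(476, 782, 3) (598, 364, 3)
```

View pics/topz.png

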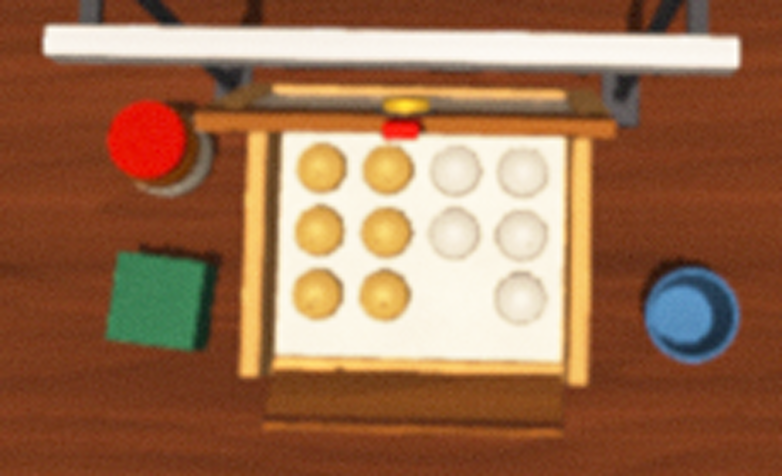

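View pics/scz.png

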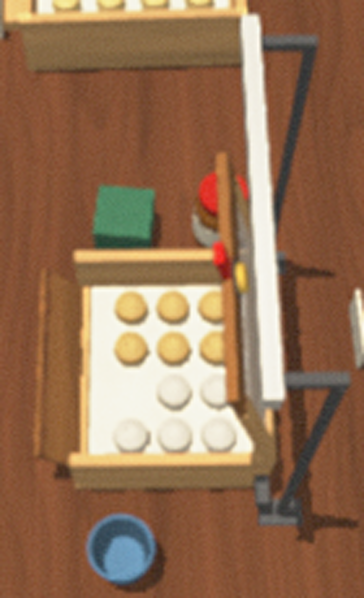

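The top zoom shows the case's outer front corners at (240,377) and (588,385), and the lamp's lower front edge running from (45,58) to (738,70). The tab is at (402,130), and the flap's free edge runs from (262,428) to (562,435).

```bash
cat > h.py <<'E'
import cv2,numpy as np
from plant import arm
from scipy.spatial.transform import Rotation as R
def ray(c,p):
    u=cv2.undistortPoints(np.array([[p]],float),c["intrinsics"],c["distortion"])[0,0]
    M=cv2.Rodrigues(c["rvec"])[0]; return -M.T@c["tvec"], M.T@np.array([*u,1])
def onz(c,p,z):
    o,d=ray(c,p); return o+d*(z-o[2])/d[2]
def tri(c1,p1,c2,p2):
    (a,d),(b,e)=ray(c1,p1),ray(c2,p2); d/=np.linalg.norm(d); e/=np.linalg.norm(e)
    s=np.linalg.lstsq(np.c_[d,-e],b-a,rcond=None)[0]; A,B=a+s[0]*d,b+s[1]*e
    return (A+B)/2,np.linalg.norm(A-B)
E
python3 - <<'E'
from h import *
np.set_printoptions(precision=4,suppress=True)
T=arm.calibration("top");S=arm.calibration("scene")
t=lambda x,y:((x+.5)/3.4-.5+150,(y+.5)/3.4-.5+145); s=lambda x,y:((x+.5)/2.6-.5+225,(y+.5)/2.6-.5+90)
print("cam",ray(T,(280,210))[0],ray(S,(280,210))[0])
a=onz(T,t(240,377),.1);b=onz(T,t(588,385),.1);print("top corners",a,b,np.linalg.norm(a-b),(a+b)/2)
a=onz(T,t(45,58),.427);b=onz(T,t(738,70),.427);print("lamp",a,b,np.linalg.norm(a-b),(a+b)/2)
a=onz(S,s(76,254),.1);b=onz(S,s(71,458),.1);print("scene corners",a,b,np.linalg.norm(a-b),(a+b)/2)
I={n:cv2.imread(f"pics/{n}0.png") for n in("top","scene")}
def blob(n,lo,hi,box):
    x0,y0,x1,y1=box;m=cv2.inRange(cv2.cvtColor(I[n],cv2.COLOR_BGR2HSV)[y0:y1,x0:x1],lo,hi)
    k,l,st,c=cv2.connectedComponentsWithStats(m);i=1+np.argmax(st[1:,4]);print(n,c[i]+[x0,y0],st[i]);return c[i]+[x0,y0]
red=((0,200,150),(5,255,255))
p=blob("top",*red,(255,172,285,190));q=blob("scene",*red,(305,180,315,200));print("tab",tri(T,p,S,q))
ye=((20,150,150),(35,255,255))
p=blob("top",*ye,(255,170,285,180));q=blob("scene",*ye,(312,185,325,210));print("catch",tri(T,p,S,q))
for nm,pp,qq in(("flapL",(262,428),(43,270)),("flapR",(562,435),(38,457))):print(nm,tri(T,t(*pp),S,s(*qq)))
for nm,pp,z in(("cup",(692,314),.07),("jar",(148,142),.1),("carton",(160,300),.06)):print(nm,onz(T,t(*pp),z))
E
```

```text
cam [0.5449 0.0196 1.1813] [ 0.5999 -0.3607  1.1642]
top corners [0.5222 0.2016 0.1   ] [ 0.5162 -0.0583  0.1   ] 0.25997087772904903 [0.5192 0.0717 0.1   ]
lamp [0.6989 0.2538 0.427 ] [ 0.6901 -0.1155  0.427 ] 0.3693899472621365 [0.6945 0.0692 0.427 ]
scene corners [0.5246 0.1965 0.1   ] [ 0.5185 -0.0497  0.1   ] 0.24631534835277696 [0.5216 0.0734 0.1   ]
top [267.5476 182.4524] [ 8  8 11  5 42]
scene [309.2857 187.6071] [ 3  4  4  8 28]
tab (array([0.6728, 0.0678, 0.3362]), np.float64(0.0011419473136150607))
top [269.     175.4348] [ 8  4 13  4 46]
scene [317.4444 196.1667] [ 4  6  4 11 36]
catch (array([0.6953, 0.0674, 0.2893]), np.float64(0.0004702749472338702))
flapL (array([0.4834, 0.1883, 0.0775]), np.float64(0.0007643896758726213))
flapR (array([ 0.4789, -0.0399,  0.0738]), np.float64(0.0024880801853026306))
cup [ 0.5694 -0.1406  0.07  ]
jar [0.7   0.274 0.1  ]
carton [0.5812 0.2719 0.06  ]
```

Emit:
drive_tool --targets '[0,0,0.402,0.431,-0.457,0,0,0,0,0.402,0.431,-0.457,0,0,0,0,0.402,0.431,-0.457,0,0,0,0,0.402,0.431,-0.457,0,0,0,0,0.402,0.431,-0.457,0,0,0,0,0.402,0.431,-0.457,0,0,0,0,0.402,0.431,-0.457,0,0,0,0,0.402,0.431,-0.457,0,0,0,0,0.402,0.431,-0.457,0,0,0,0,0.402,0.431,-0.457,0,0,0,0,0.402,0.431,-0.457,0,0,0,0,0.402,0.431,-0.457,0,0]'

```text
clock: 1.3
tcp_pos: [0.4247, 0.049, 0.2327]
tcp_rot: [3.141, -0.036, 0.0]
ft_force: [0.9, -1.8, -0.1]
grip_width: 0.0022
grasp_force: 0.0
```

```bash
cat >> h.py <<'E'
np.set_printoptions(precision=4,suppress=True)
YAW=-.023; O=np.array([.6305,.069,0])
def case(x,y,z): return O+R.from_euler('z',YAW).apply([x,y,z])
def down(lean): # tool z down, leaning: lean>0 = body towards the front
    return R.from_euler('z',YAW)*R.from_euler('y',-lean)*R.from_euler('x',np.pi)
def rel(p,r,o=None):
    o=o or arm.get_obs(); r0=R.from_rotvec(o["tcp_rot"])
    return (r0.inv()*r).as_rotvec(), r0.inv().apply(p-o["tcp_pos"])
def st():
    o=arm.get_obs(); print(o["clock"],o["tcp_pos"],o["joints"],"own",R.from_euler('z',-YAW).apply(o["tcp_pos"]-O),"F",o["ft_force"],"w",o["grip_width"],o["grasp_force"]); return o
E
python3 - <<'E'
from h import *
st()
print(rel(case(-.195,0,.054),down(0)), down(.7).apply([0,0,1]))
E
```

```text
1.3 [0.4247 0.049  0.2327] [ 0.006   0.1244  1.9474 -0.      1.0695  1.5998] own [-0.2053 -0.0247  0.2327] F [ 0.8776 -1.8001 -0.1271] w 0.0021567901914450087 0.0
(array([ 0.    , -0.0003, -0.    ]), array([ 0.0102, -0.0247,  0.1787])) [ 0.644  -0.0148 -0.7648]
```

Emit:
drive_tool --targets '[0,0,0,0,0,0,0,0,0,0,0,0,0,0,0,0,0,0,0,0,0]'

```text
clock: 1.6
tcp_pos: [0.4241, 0.046, 0.2324]
tcp_rot: [3.141, -0.038, -0.001]
ft_force: [0.3, -0.2, 0.4]
grip_width: 0.0005
grasp_force: 0.0
```

```bash
python3 - <<'E'
from h import *
st()
print(rel(case(-.20,0,.054),down(0)))
I=arm.get_image("wrist");cv2.imwrite("pics/w1.png",I)
E
```

```text
1.6 [0.4241 0.046  0.2324] [-0.0011  0.1234  1.9493 -0.0002  1.0696  1.5938] own [-0.2059 -0.0277  0.2324] F [ 0.2559 -0.1615  0.3516] w 0.0004948795180681247 0.0
(array([ 0.0002,  0.0007, -0.0009]), array([ 0.006 , -0.0278,  0.1784]))
```

View pics/w1.png

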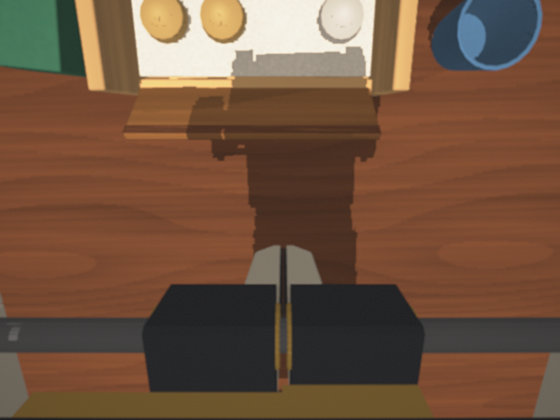

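The wrist view shows the case's front corners at about (90,92) and (411,92), and the flap's free edge at row ~127 (outer edge at row 137, columns 125–380). I'll check the case position from these while descending.

Emit:
drive_tool --targets '[0,0,0,0.004,-0.028,0.06,0,0,0,0,0.004,-0.028,0.12,0,0,0,0,0.004,-0.028,0.178,0,0,0,0,0.004,-0.028,0.178,0,0,0,0,0.004,-0.028,0.178,0,0,0,0,0.004,-0.028,0.178,0,0,0,0,0.004,-0.028,0.178,0]'

```text
clock: 2.35
tcp_pos: [0.4303, 0.0742, 0.0565]
tcp_rot: [-3.141, 0.038, -0.005]
ft_force: [0.0, -0.6, -0.0]
grip_width: 0.0007
grasp_force: 0.0
```

```bash
python3 - <<'E'
from h import *
o=st(); S=arm.calibration("scene");c=arm.calibration("wrist")
# shift wrist calibration back to picture pose (pure translation)
d=np.array([.4241,.046,.2324])-o["tcp_pos"]; M=cv2.Rodrigues(c["rvec"])[0]; c["tvec"]=c["tvec"]-M@d
a=onz(c,(90,92),.1);b=onz(c,(411,92),.1);print(a,b,(a+b)/2,np.linalg.norm(a-b))
for z in(.066,.07,.075): print(onz(c,(125,130),z),onz(c,(380,130),z))
E
```

```text
2.35 [0.4303 0.0742 0.0565] [ 0.0641  0.4449  2.0703 -0.0001  0.6234  1.6592] own [-0.2003  0.0006  0.0565] F [ 0.0113 -0.6265 -0.0039] w 0.0007356908341221539 0.0
[0.5209 0.2009 0.1   ] [ 0.5145 -0.0594  0.1   ] [0.5177 0.0708 0.1   ] 0.2603131529162468
[0.4888 0.1928 0.066 ] [ 0.4831 -0.0455  0.066 ]
[0.489 0.191 0.07 ] [ 0.4833 -0.0444  0.07  ]
[0.4892 0.1887 0.075 ] [ 0.4836 -0.043   0.075 ]
```

Emit:
drive_tool --targets '[0,0,0,0.015,0,0,0,0,0,0,0.03,0,0,0,0,0,0,0.04,0,0,0,0,0,0,0.048,0,0,0,0,0,0,0.056,0,0,0,0,0,0,0.064,0,0,0,0,0,0,0.07,0,0,0,0,0,0,0.074,0,0,0,0,0,0,0.074,0,0,0]'

```text
clock: 3.25
tcp_pos: [0.5037, 0.073, 0.0546]
tcp_rot: [-3.141, 0.036, -0.001]
ft_force: [-0.1, 0.6, -0.0]
grip_width: 0.0006
grasp_force: 0.0
```

```bash
sed -i 's/\.6305/.6295/' h.py; python3 - <<'E'
from h import *
st(); I=arm.get_image("top");J=arm.get_image("wrist")
a=cv2.resize(I[140:290,170:370],None,fx=2,fy=2); cv2.imwrite("pics/f1.png",np.hstack([a,cv2.resize(J[:240],(400,300))]))
E
```

```text
3.25 [0.5037 0.073  0.0546] [ 0.0524  0.542   1.8875 -0.      0.7115  1.6464] own [-0.1259  0.0011  0.0546] F [-0.0778  0.5849 -0.0136] w 0.0006352092394910352 0.0
```

View pics/f1.png

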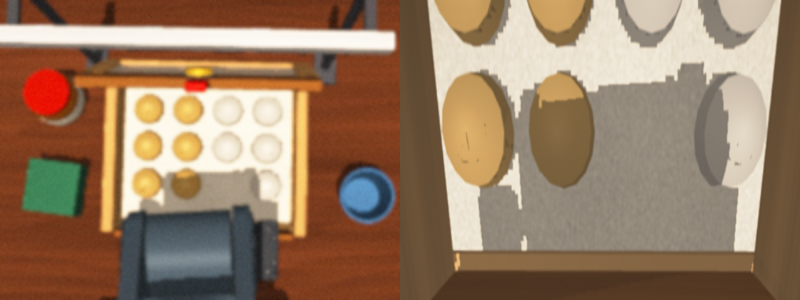

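The flap is moved nearly upright, partly hidden under the gripper. I'll push on in small steps.

Emit:
drive_tool --targets '[0,0,0,0.002,0,0,0,0,0,0,0.004,0,0,0,0,0,0,0.006,0,0,0,0,0,0,0.007,0,0,0,0,0,0,0.007,0,0,0]'

```text
clock: 3.85
tcp_pos: [0.5099, 0.0728, 0.0546]
tcp_rot: [3.141, -0.036, -0.001]
ft_force: [-1.8, 0.0, 1.8]
grip_width: 0.0007
grasp_force: 1.2
```

Emit:
drive_tool --targets '[0,0,0,0.001,0,0,0,0,0,0,0.002,0,0,0]'

```text
clock: 4.05
tcp_pos: [0.5099, 0.0728, 0.0545]
tcp_rot: [3.141, -0.036, -0.008]
ft_force: [-18.7, 0.3, 15.9]
grip_width: 0.0004
grasp_force: 9.3
```

Emit:
drive_tool --targets '[0,0,0,0.001,0,0,0,0,0,0,0.001,0,0,0]'

```text
clock: 4.25
tcp_pos: [0.5099, 0.0728, 0.0544]
tcp_rot: [3.141, -0.036, -0.012]
ft_force: [-20.0, 0.7, 16.4]
grip_width: 0.0007
grasp_force: 10.1
```

Emit:
drive_tool --targets '[0,0,0,-0.03,0,0,0,0,0,0,-0.06,0,-0.02,0,0,0,0,-0.09,0,-0.06,0,0,0,0,-0.09,0,-0.11,0,0,0,0,-0.09,0,-0.16,0,0,0,0,-0.09,0,-0.17,0,0,0,0,-0.09,0,-0.17,0]'

```text
clock: 4.95
tcp_pos: [0.4241, 0.0749, 0.2261]
tcp_rot: [-3.141, 0.036, -0.007]
ft_force: [0.8, -0.2, -1.1]
grip_width: 0.0005
grasp_force: 0.0
```

```bash
python3 - <<'E'
from h import *
st();J=arm.get_image("wrist");I=arm.get_image("scene")
cv2.imwrite("pics/f2.png",np.hstack([cv2.resize(J[:240,60:440],(480,303)),cv2.resize(I[170:290,220:340],(303,303))]))
np.save("cal.npy",arm.calibration("wrist"),allow_pickle=True)
E
```

```text
4.95 [0.4241 0.0749 0.2261] [ 0.0666  0.137   1.9509 -0.      1.0493  1.6606] own [-0.2055  0.0012  0.2261] F [ 0.848  -0.2084 -1.1131] w 0.0004915216380018575 0.0
```

View pics/f2.png

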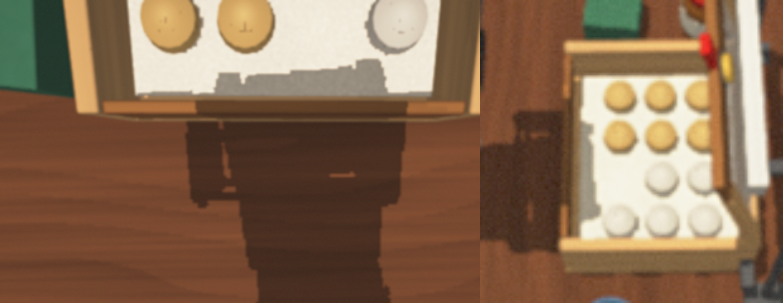

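The flap is flush: its top edge at row ~107 lines up with the side wall fronts in both views. Lid next.

```bash
cat >> h.py <<'E'
def grip(th,lean,back=0):
    r=down(lean); p=case(.1-.232*np.cos(th),0,.107+.232*np.sin(th)); return p+r.apply([0,0,.005-back]),r
E
python3 - <<'E'
from h import *
print(down(.7).as_matrix()); print(rel(*grip(1.3,.7,.1)))
E
```

```text
[[ 0.7646 -0.023   0.644 ]
 [-0.0176 -0.9997 -0.0148]
 [ 0.6442  0.     -0.7648]]
(array([ 0.0002,  0.7013, -0.0003]), array([ 0.1834,  0.001 , -0.18  ]))
```

Emit:
drive_tool --targets '[0,0.12,0,0,0,-0.05,0.5,0,0.25,0,0,0,-0.1,0.5,0,0.38,0,0,0,-0.15,0.5,0,0.5,0,0.05,0,-0.18,0.5,0,0.62,0,0.1,0,-0.18,0.5,0,0.7,0,0.14,0,-0.18,0.5,0,0.7,0,0.165,0,-0.18,0.5,0,0.7,0,0.165,0,-0.18,0.5,0,0.7,0,0.165,0,-0.18,0.5]'

```text
clock: 5.95
tcp_pos: [0.5879, 0.0709, 0.4021]
tcp_rot: [2.945, -0.034, 1.068]
ft_force: [-0.1, -0.2, 0.2]
grip_width: 0.0464
grasp_force: 0.0
```

```bash
python3 - <<'E'
from h import *
o=st(); print(rel(*grip(1.3,.7,0)))
J=arm.get_image("wrist");c=arm.calibration("wrist");cv2.imwrite("pics/g1.png",J)
h=cv2.cvtColor(J,cv2.COLOR_BGR2HSV);m=cv2.inRange(h,(0,180,120),(6,255,255));k,l,s,ce=cv2.connectedComponentsWithStats(m)
print([(s[i],ce[i]) for i in range(1,k) if s[i,4]>150])
def pr(p): return cv2.projectPoints(np.array([p]),c["rvec"],c["tvec"],c["intrinsics"],c["distortion"])[0].ravel()
for r in(.210,.247):
  for y in(-.011,.011):
    for n in(-.005,.005): print(r,y,n,pr(case(.1-r*np.cos(1.3)+n*np.sin(1.3),y,.107+r*np.sin(1.3)+n*np.cos(1.3))))
E
```

```text
5.95 [0.5879 0.0709 0.4021] [ 0.0675  0.0139  1.792  -0.0974  0.644   1.7184] own [-0.0417  0.001   0.4021] F [-0.0525 -0.2334  0.2022] w 0.046436092759472185 0.0
(array([ 0.0004,  0.0041, -0.0001]), array([0.0152, 0.0009, 0.1109]))
[(array([271, 179,  28,  19, 433], dtype=int32), array([284.6212, 186.8499])), (array([ 122,  226,   42,   41, 1319], dtype=int32), array([142.3078, 245.5633]))]
0.21 -0.011 -0.005 [297.5637 203.8167]
0.21 -0.011 0.005 [297.4929 192.4467]
0.21 0.011 -0.005 [272.1228 203.8138]
0.21 0.011 0.005 [272.1761 192.4435]
0.247 -0.011 -0.005 [299.7127 196.2325]
0.247 -0.011 0.005 [299.6196 183.2592]
0.247 0.011 -0.005 [270.5681 196.229 ]
0.247 0.011 0.005 [270.638  183.2552]
```

View pics/g1.png

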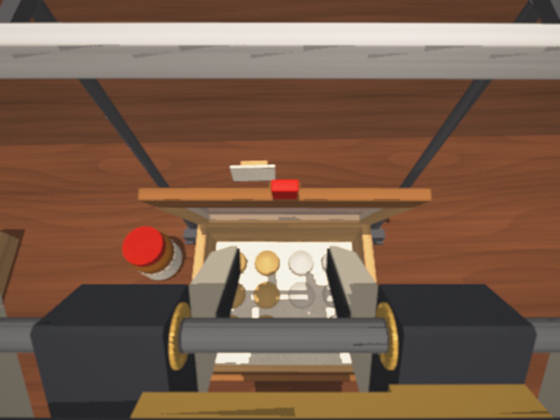

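The wrist view shows the tab at columns 271–299, rows 179–198. It is centred, sits about 4 mm further in tool +x than predicted, and the fingers straddle its column. I'll go in and grip.

Emit:
drive_tool --targets '[0,0,0,0.019,0.001,0.03,0.5,0,0,0,0.019,0.001,0.06,0.5,0,0,0,0.019,0.001,0.09,0.5,0,0,0,0.019,0.001,0.111,0.5,0,0,0,0.019,0.001,0.111,0.5,0,0,0,0.019,0.001,0.111,0,0,0,0,0.019,0.001,0.111,0,0,0,0,0.019,0.001,0.111,0,0,0,0,0.019,0.001,0.111,0,0,0,0,0.019,0.001,0.111,0]' --grip_force 12

```text
clock: 7.0
tcp_pos: [0.6741, 0.0677, 0.3333]
tcp_rot: [2.942, -0.034, 1.077]
ft_force: [-3.2, -2.4, 4.7]
grip_width: 0.0224
grasp_force: 12.0
```

```bash
python3 - <<'E'
from h import *
o=st(); g=o["tcp_pos"]-R.from_rotvec(o["tcp_rot"]).apply([0,0,.005]); w=R.from_euler('z',-YAW).apply(g-O); print(w, "r",np.hypot(w[0]-.1,w[2]-.107),"th",np.arctan2(w[2]-.107,.1-w[0]))
E
```

```text
7.0 [0.6741 0.0677 0.3333] [ 0.05    0.2368  1.7081 -0.0996  0.4982  1.7142] own [ 0.0446 -0.0002  0.3333] F [-3.169  -2.4387  4.729 ] w 0.022427870735086057 12.000525444746017
[ 0.0414 -0.0002  0.3371] r 0.23744644321255967 th 1.321450507765288
```

```bash
cat > arc.py <<'E'
from h import *
import sys
def arc(t1,n):
    o=st(); r0=R.from_rotvec(o["tcp_rot"]); g=o["tcp_pos"]-r0.apply([0,0,.005]); w=R.from_euler('z',-YAW).apply(g-O)
    rr=np.hypot(w[0]-.1,w[2]-.107); t0=np.arctan2(w[2]-.107,.1-w[0]); ln0=np.arctan2(*(R.from_euler('z',-YAW).apply(r0.apply([0,0,1]))*[1,1,-1])[[0,2]])
    print("r",rr,"th",t0,"lean",ln0); rr=rr+(0)
    for i in range(1,n+1):
        t=t0+(t1-t0)*i/n; ln=.25+(ln0-.25)*max(t,0)/max(t0,1e-3)
        r=down(ln); p=case(.1-rr*np.cos(t),w[1],.107+rr*np.sin(t))+r.apply([0,0,.005]); a,s=rel(p,r,o)
        print(np.round([a[1],*s],3))
arc(float(sys.argv[1]),int(sys.argv[2]))
E
python3 arc.py .72 12
```

```text
7.0 [0.6741 0.0677 0.3333] [ 0.05    0.2368  1.7081 -0.0996  0.4982  1.7142] own [ 0.0446 -0.0002  0.3333] F [-3.169  -2.4387  4.729 ] w 0.022427870735086057 12.000525444746017
r 0.23744644321255967 th 1.321450507765288 lean 0.7019357162208057
[-0.017 -0.011  0.    -0.005]
[-0.034 -0.022  0.    -0.009]
[-0.051 -0.033  0.    -0.013]
[-0.069 -0.045  0.    -0.016]
[-0.086 -0.057  0.    -0.019]
[-0.103 -0.068  0.    -0.021]
[-0.12  -0.08   0.    -0.023]
[-0.137 -0.092  0.    -0.024]
[-0.154 -0.104  0.    -0.024]
[-0.171 -0.116  0.    -0.024]
[-0.189 -0.128  0.    -0.023]
[-0.206 -0.14   0.    -0.021]
```

Emit:
drive_tool --targets '[0,-0.017,0,-0.011,0,-0.005,0,0,-0.034,0,-0.022,0,-0.009,0,0,-0.051,0,-0.033,0,-0.013,0,0,-0.069,0,-0.045,0,-0.016,0,0,-0.086,0,-0.057,0,-0.019,0,0,-0.103,0,-0.068,0,-0.021,0,0,-0.12,0,-0.08,0,-0.023,0,0,-0.137,0,-0.092,0,-0.024,0,0,-0.154,0,-0.104,0,-0.024,0,0,-0.171,0,-0.116,0,-0.024,0,0,-0.189,0,-0.128,0,-0.023,0,0,-0.206,0,-0.14,0,-0.021,0]'

```text
clock: 8.2
tcp_pos: [0.5524, 0.0708, 0.257]
tcp_rot: [3.041, -0.035, 0.763]
ft_force: [-3.6, -3.8, 3.0]
grip_width: 0.0219
grasp_force: 12.0
```

```bash
python3 arc.py .2 12
```

```text
8.2 [0.5524 0.0708 0.257 ] [ 0.0633  0.1465  1.9403 -0.0763  0.566   1.7115] own [-0.0771  0.      0.257 ] F [-3.572  -3.8444  3.0261] w 0.021920894239172616 12.001287192106247
r 0.23675945094742323 th 0.7106619629811253 lean 0.49166452119349235
[-0.014 -0.009  0.     0.004]
[-0.029 -0.019  0.     0.008]
[-0.043 -0.028  0.     0.013]
[-0.058 -0.036  0.     0.018]
[-0.072 -0.045  0.     0.023]
[-0.087 -0.053  0.     0.029]
[-0.101 -0.062  0.     0.035]
[-0.116 -0.069  0.     0.041]
[-0.13  -0.077  0.     0.048]
[-0.145 -0.084  0.     0.055]
[-0.159 -0.091  0.     0.062]
[-0.174 -0.098  0.     0.07 ]
```

The hold is steady and forces are low.

Emit:
drive_tool --targets '[0,-0.014,0,-0.009,0,0.004,0,0,-0.029,0,-0.019,0,0.008,0,0,-0.043,0,-0.028,0,0.013,0,0,-0.058,0,-0.036,0,0.018,0,0,-0.072,0,-0.045,0,0.023,0,0,-0.087,0,-0.053,0,0.029,0,0,-0.101,0,-0.062,0,0.035,0,0,-0.116,0,-0.069,0,0.041,0,0,-0.13,0,-0.077,0,0.048,0,0,-0.145,0,-0.084,0,0.055,0,0,-0.159,0,-0.091,0,0.062,0,0,-0.174,0,-0.098,0,0.07,0]'

```text
clock: 9.4
tcp_pos: [0.5003, 0.0721, 0.149]
tcp_rot: [3.098, -0.036, 0.499]
ft_force: [0.3, -2.6, -0.9]
grip_width: 0.0221
grasp_force: 12.0
```

```bash
python3 arc.py .03 8; python3 -c "
from h import *
cv2.imwrite('pics/s3.png',arm.get_image('wrist'))"
```

```text
9.4 [0.5003 0.0721 0.149 ] [ 0.0655  0.2701  2.0537 -0.0577  0.5005  1.7057] own [-0.1292  0.0001  0.149 ] F [ 0.3164 -2.6285 -0.885 ] w 0.02209856491533503 12.000023424625397
r 0.2354622774277902 th 0.19979966834493396 lean 0.31909590568562707
[-0.007 -0.002  0.     0.004]
[-0.015 -0.005  0.     0.009]
[-0.022 -0.007  0.     0.013]
[-0.029 -0.009  0.     0.018]
[-0.037 -0.011  0.     0.022]
[-0.044 -0.013  0.     0.027]
[-0.051 -0.015  0.     0.032]
[-0.059 -0.017  0.     0.036]
```

Emit:
drive_tool --targets '[0,-0.007,0,-0.002,0,0.004,0,0,-0.015,0,-0.005,0,0.009,0,0,-0.022,0,-0.007,0,0.013,0,0,-0.029,0,-0.009,0,0.018,0,0,-0.037,0,-0.011,0,0.022,0,0,-0.044,0,-0.013,0,0.027,0,0,-0.051,0,-0.015,0,0.032,0,0,-0.059,0,-0.017,0,0.036,0,0,-0.059,0,-0.017,0,0.036,0]'

```text
clock: 10.35
tcp_pos: [0.496, 0.0722, 0.1099]
tcp_rot: [3.112, -0.036, 0.409]
ft_force: [2.0, 0.5, -2.4]
grip_width: 0.0217
grasp_force: 12.0
```

```bash
python3 arc.py -.01 5
```

```text
10.35 [0.496  0.0722 0.1099] [ 0.0634  0.3517  2.0535 -0.0484  0.4768  1.6975] own [-0.1336  0.0001  0.1099] F [ 2.0009  0.4822 -2.3589] w 0.021722342268216382 11.999870091676712
r 0.23498900045267684 th 0.032790824156631815 lean 0.2611095396089339
[-0.003 -0.001  0.     0.002]
[-0.006 -0.001  0.     0.004]
[-0.009 -0.002  0.     0.006]
[-0.011 -0.002  0.     0.008]
[-0.011 -0.003  0.     0.01 ]
```

Emit:
drive_tool --targets '[0,-0.003,0,-0.001,0,0.002,0,0,-0.006,0,-0.001,0,0.004,0,0,-0.009,0,-0.002,0,0.006,0,0,-0.011,0,-0.002,0,0.007,0,0,-0.011,0,-0.002,0,0.008,0,0,-0.011,0,-0.002,0,0.008,0]'

```text
clock: 10.95
tcp_pos: [0.497, 0.0722, 0.1036]
tcp_rot: [3.113, -0.036, 0.397]
ft_force: [-2.6, -0.1, 14.0]
grip_width: 0.022
grasp_force: 12.0
```

Emit:
drive_tool --targets '[0,0,0,0,0,-0.001,0.5,0,0,0,0,0,-0.001,0.5,0,0,0,0,0,-0.001,0.5,0,0,0,0,0,-0.001,0.5,0,0,0,0,0,-0.03,0.5,0,0,0,0,0,-0.06,0.5,0,0,0,0,0,-0.1,0.5,0,0,0,0,0,-0.12,0,0,0,0,0,0,-0.12,0,0,0,0,0,0,-0.12,0,0,0,0,0,0,-0.12,0]'

```text
clock: 12.05
tcp_pos: [0.4657, 0.0728, 0.2169]
tcp_rot: [3.114, -0.036, 0.388]
ft_force: [-0.3, 0.3, 0.1]
grip_width: 0.0187
grasp_force: 0.0
```

```bash
python3 - <<'E'
from h import *
o=st(); print(rel(case(-.0875,0,.155),down(0)))
J=arm.get_image("wrist");c=arm.calibration("wrist")
m=cv2.inRange(cv2.cvtColor(J,cv2.COLOR_BGR2HSV),(20,150,130),(35,255,255));k,l,s,ce=cv2.connectedComponentsWithStats(m)
for i in range(1,k):
    if s[i,4]>150: p=onz(c,ce[i],.122);print(s[i],ce[i],p,R.from_euler('z',-YAW).apply(p-O))
cv2.imwrite("pics/c1.png",J)
E
```

```text
12.05 [0.4657 0.0728 0.2169] [ 0.069   0.1198  2.0198 -0.0332  0.7555  1.6844] own [-0.1639  0.      0.2169] F [-0.2566  0.2775  0.0898] w 0.018748633244468228 0.0
(array([ 0.0002, -0.2479, -0.0003]), array([ 0.0589, -0.    ,  0.0788]))
[265 130  36  38 774] [282.2351 145.2235] [0.5435 0.0721 0.122 ] [-0.0861  0.0011  0.122 ]
```

View pics/c1.png

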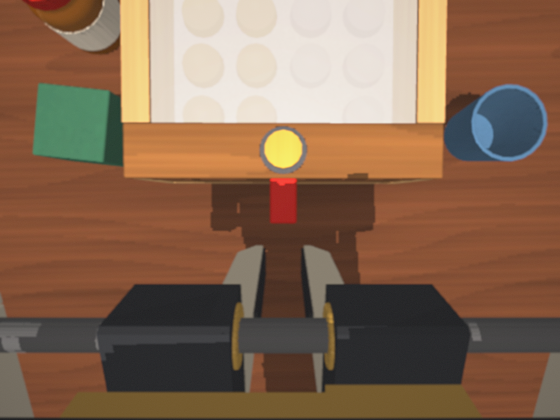

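The lid is shut, and the catch is at (283,149), where expected. I'll move above it with the fingers closed.

Emit:
drive_tool --targets '[0,-0.12,0,0.03,0,0.02,0,0,-0.248,0,0.059,0,0.05,0,0,-0.248,0,0.059,0,0.079,0,0,-0.248,0,0.059,0,0.079,0,0,-0.248,0,0.059,0,0.079,0,0,-0.248,0,0.059,0,0.079,0]'

```text
clock: 12.7
tcp_pos: [0.5423, 0.0712, 0.1575]
tcp_rot: [-3.141, 0.036, -0.005]
ft_force: [-0.1, 0.2, 0.3]
grip_width: 0.0006
grasp_force: 0.0
```

```bash
python3 - <<'E'
from h import *
st();print(rel(case(-.087,0.0005,.136),down(0)))
E
```

```text
12.7 [0.5423 0.0712 0.1575] [ 0.0455  0.434   1.7338 -0.0002  0.9705  1.6394] own [-0.0873  0.0002  0.1575] F [-0.088   0.192   0.3239] w 0.0005530826030622209 0.0
(array([-0.0001, -0.0033, -0.    ]), array([ 0.0002, -0.0003,  0.0215]))
```

Contact is expected after 21.5 mm and full travel at 27.5 mm.

Emit:
drive_tool --targets '[0,0,0,0,0,0.01,0,0,0,0,0,0,0.018,0,0,0,0,0,0,0.02,0,0,0,0,0,0,0.022,0,0,0,0,0,0,0.023,0,0,0,0,0,0,0.024,0,0,0,0,0,0,0.025,0,0,0,0,0,0,0.026,0,0,0,0,0,0,0.026,0]'

```text
clock: 13.6
tcp_pos: [0.5421, 0.0711, 0.1306]
tcp_rot: [3.141, -0.036, 0.001]
ft_force: [-3.9, -0.1, 6.2]
grip_width: 0.0004
grasp_force: 3.0
```

Emit:
drive_tool --targets '[0,0,0,0,0,0.001,0,0,0,0,0,0,0.002,0,0,0,0,0,0,0.002,0]'

```text
clock: 13.9
tcp_pos: [0.5422, 0.0711, 0.13]
tcp_rot: [3.141, -0.036, 0.002]
ft_force: [-11.6, -0.7, 23.2]
grip_width: 0.0003
grasp_force: 11.5
```

Emit:
drive_tool --targets '[0,0,0,0,0,0.001,0,0,0,0,0,0,0.001,0,0,0,0,0,0,0.001,0]'

```text
clock: 14.2
tcp_pos: [0.5423, 0.0711, 0.1299]
tcp_rot: [3.141, -0.036, 0.002]
ft_force: [-15.4, -0.5, 33.1]
grip_width: 0.0004
grasp_force: 16.4
```

Emit:
drive_tool --targets '[0,0,0,0,0,-0.02,0,0,0,0,0,0,-0.05,0,0,0,0,-0.04,0,-0.09,0,0,0,0,-0.08,0,-0.09,0,0,0,0,-0.08,0,-0.09,0,0,0,0,-0.08,0,-0.09,0]'

```text
clock: 14.8
tcp_pos: [0.4625, 0.073, 0.2177]
tcp_rot: [-3.141, 0.036, -0.005]
ft_force: [0.7, 0.6, -0.4]
grip_width: 0.0008
grasp_force: 0.0
```

```bash
python3 - <<'E'
from h import *
st();I=arm.get_image("wrist");cv2.imwrite("pics/e1.png",I)
E
```

```text
14.8 [0.4625 0.073  0.2177] [ 0.0571  0.2184  1.8733 -0.0002  1.0465  1.651 ] own [-0.167   0.0001  0.2177] F [ 0.7245  0.56   -0.3686] w 0.0008044055856841286 0.0
```

View pics/e1.png

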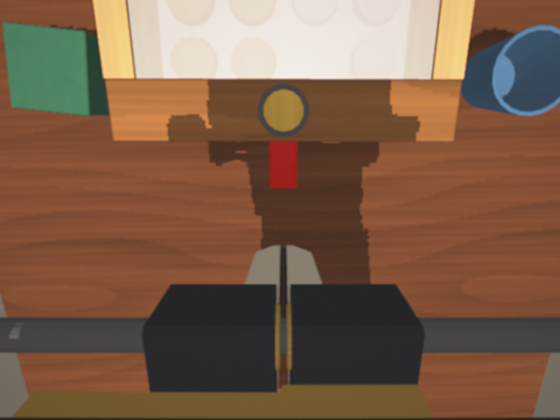

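The lid is shut and the catch at (284,110) is sunk in its ring. The cup and carton have not moved, and the robot is clear. Handing in.

```bash
python3 -c "
from plant import arm
print(arm.hand_in())"
```

```text
the job is handed in; nothing more can be done
None
```

I handed the job in at about 15 s: the flap is up flush, the lid was held all the way down and is shut, the catch is pressed in to its stop, the gripper is clear, and the cup and carton still stand where they did (jar never approached, out of the final view); no score came back.

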